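# Put up the one-cup coffee dripper on the waiting room's drinks table

### The job

Set up the drip coffee maker for the next passenger: stand the white mug upright inside the rim of the round cork coaster, set the flanged filter pot down onto its mouth, stand the press inside the pot, and close the pot with the domed lid, in that order, every piece level and fully home. Last of all, lay the coffee scoop down into its cut-out in the dark wooden board, flat on the bottom. Leave the amber jar and the red tin where they stand.

Things in the scene. Friction and masses are not known exactly. Their poses are not given: they have to be found in the camera images.
- mug: White mug, 80 high, outside diameter 60 at the foot, 64 at the rim, wall 4 (mouth 56 inside). Loop handle on its +y side, reaching 59 from the axis, between 20 and 69 high. Origin: centre of its underside; z up. Loose, about 220 g, upright. It goes on the coaster first; which way its handle points there does not matter.
- filter: Aluminium filter pot, open on top, 55 high. From below: solid foot, diameter 46, 0 to 8 high, drops into the mug's mouth; flange, diameter 84, 8 to 11 high, rests on the mug's rim; round pot, outside 58, inside 52, 11 to 55 high, inner floor at 11. Origin: centre of underside; z up. Loose, about 120 g, upright. Seated, its origin is 72 above the mug's.
- press: Steel press, 62 high: flat dotted disc, diameter 43, 4 thick, at the bottom; thin stem, diameter 8; round grip knob, diameter 15, from 40 to 62 high. Origin: centre of underside; z up. Loose, about 70 g, upright. In the filter pot it stands on the inner floor, its origin 11 above the pot's and its knob 18 proud of the pot's rim.
- lid: Aluminium domed lid, 54 high: hollow crown, diameter 44 (inside 36, 33 deep, open below), 0 to 36 high; brim, diameter 66, 6 to 9 high; round knob, diameter 20, 36 to 54 high. The 6 below the brim enters the pot's mouth, the brim rests on its rim, the crown covers the press's knob. Origin: centre of underside; z up. Loose, about 90 g, upright. Seated, its origin is 49 above the pot's.
- scoop: Coffee scoop, 130 long: steel cup, diameter 40, 28 high, centred at x = +45, and a straight wooden handle 14 wide (y), 20 high (z 0 to 20), from x = -65 to +28. Origin: on the underside, midway along its length; x points from handle to cup; z up. Loose, about 60 g, lying flat with the cup's mouth up.
- coaster: Round cork coaster fixed to the table, outside diameter 96, floor 4 above the table, raised rim 6 wide and 9 high (inside diameter 84). Origin: centre of its underside, on the table; z up.
- rest: Dark wooden board fixed to the table, 176 by 82, 11 high, with one cut-out lined in grey, 8 deep (floor 3 above the table), in the scoop's outline: handle channel 30 wide from x = -73 to +18, square cup pocket 54 wide from x = +18 to +72. Origin: on the table under the cut-out's middle, where the scoop's origin goes; x points from channel to pocket, as the scoop's x must; z up.
- jar: Bystander: amber glass jar with black screw cap, diameter 64, 84 high. Origin: centre of its underside. Loose, standing; leave it alone.
- tin: Bystander: red square tea tin, 64 by 64, 72 high. Origin: centre of its underside. Loose, standing; leave it alone.

How it is judged:
By the outcome, as a careful person would: the job done as asked, in the order asked, and still so for the second after the job is handed in, with the robot touching nothing.
It also fails if it takes over 131 s, if anything falls off the work surface, if the arm or the gripper's body presses on something with over 40 N, if the wrist force passes 120 N, or if a joint passes its speed limit or range.

### The arm

A 7-joint arm with a two-finger parallel gripper is mounted at the origin on the work surface. World frame = base frame: x ahead of the robot, y to its left, z up, the work surface at z = 0. Lengths are in m, angles in rad, forces in N, time in s.
With the tool pointing down it reaches from about 0.425 to 0.875 m from the base axis. Payload 4.7 kg.
Tool frame: the origin (TCP) lies at the very end of the fingers, on their centre line; the grasp point (between the pads) lies 19 mm behind it; x points along the fingers, y is the direction in which the jaws open and shut, and the axes are right-handed (so a half turn about x gives the same grasp; the last joint's range is limited). The gripper opens to 87 mm and grips with 3 to 60 N. Pads are 19 mm wide; open, the fingers measure 117 mm over their backs; the gripper's body (75 mm by 190 mm) begins 51 mm behind the grasp point.
Start: joints at [1.209, 0.321, -0.07, 1.45, 0.023, 1.371, -0.057], TCP at [0.239, -0.605, 0.223] pointing down, gripper open.
Joint ranges: [-2.86, 2.86], [-0.3, 2.09], [-1.38, 1.24], [0.06, 2.45], [-1.56, 4.7], [0.09, 2.05], [-2.69, 2.69]. Speed limits (rad/s): [2.57, 2.57, 3.14, 3.14, 3.14, 3.14, 3.14].

### API

Orientations are given as a rotation vector (axis times angle).
In Python, from bench import ctrl gives the robot as it stands.
- The arm moves only by the tool step_arm, never from a script. Its argument "increments" is one flat list of numbers, 6 for each row, row after row: the shift along the tool's x, y, z in cm, then the turn, a rotation vector about the tool's x, y, z in rad. In form: [tx, ty, tz, ax, ay, az, tx, ty, tz, ax, ay, az, ...]. A call has 1 to 12 rows; each row shifts and turns the commanded pose from where the row before left it, along the tool's axes as they then stand; what a row does not reach is not made up. A row lasts 1/8 s, in which the tool goes at most 62.5 mm and 10.7 degrees, less where a joint would pass 70% of its speed; a pose out of reach is approached as far as the arm can. A call with a gripper value outside its range is refused whole. "fingers" is the opening in per cent of the stroke, from 0 (shut) to 100 (fully open), set as the call begins (left out, the last holds). The fingers move at their own pace and stop on an object; "force" is the grip in N (left out, the last holds). Time passes only in rows, so rows that do not move let the fingers close. It gives the time, the measured TCP pose, the force and the opening at its end, in the units of the state.
- ctrl.get_state(): the state, without advancing time (a new reading comes with each control period).
- ctrl.get_image(name): name is "side" or "top" or "wrist"; returns the picture (480x640x3 uint8, red, green, blue); there is no depth.
- ctrl.camera_params(name): a dict with "vertical_fov" (degrees; the focal length in pixels is half the picture's height over the tangent of half this angle, whatever the lens; pixels are square), "cx", "cy" (the principal point, pixels), "k1" (the pictures are not rectified: a ray, as slopes to the right and down, at radius r is drawn at 1 + k1 r^2 times it, then the intrinsics apply), "R" (3x3) and "t" (3): a world point X has camera coordinates R X + t. Camera axes: x right, y down, z forward; pixel columns grow to the right and rows downward; lengths in m; the calibration is good to about 2 mm. A picture is of the moment at which its call begins: read the wrist's pose just before it. camera_params takes no time and is no camera call; for the wrist camera it gives the pose at the moment of the call.
- ctrl.close_job(): hands the job in, once; it reports no verdict.
Trained networks look in the newest picture that a camera, given by its name, has taken for a name from the list of things; names that differ only in an ending like _2 or _b are one class to them, and where a whole thing is asked for, a point or a joint stands for the part that bears it (a point fixed in the world has none). Each returns a list of dicts, best first, with "score" (0 to 1); they miss things now and then, are a little off and sometimes report something else, mostly with a low value. They report only what shows in the picture. A call takes as long as a camera call.
- ctrl.search_frame(camera, name): "xyz" ([x, y, z] in m, in the coordinates of the camera as it stood for that picture, good to about 4 mm: the middle of the surface that is visible of it).
- ctrl.silhouettes(camera, name): "pixels" (480x640 bool, what is visible of it).
- ctrl.spot_point(camera, name): "xyz" ([x, y, z] in m, in the coordinates of the camera as it stood for that picture, good to about 4 mm: a listed point, or the origin of a listed thing).
The state is a dict: "time": time; "joint_positions": joint angles; "qd": joint speeds; "joint_torque": joint torques, N m; "position": TCP position; "tool_rot": TCP orientation; "ft_force": force on the tool from outside, world axes, zero at the start; "torque": the same for the moment, N m; "grip_width": opening from 0.0 (shut) to 1.0 (fully open).
Only numpy, scipy, OpenCV 4.12 (cv2) and the standard library are available. Lean on these libraries where they do the work, as an engineer would, in place of code of your own. Each camera call takes 0.05 s, during which the arm holds its last target.

## Working session

There is one attempt and no reset: what is moved stays moved. The work goes in short steps, Python scripts to look and compute and a tool call to move; the robot and the scene stay as the last step left them, time stands still between calls to the robot, and variables do not carry over. Pictures are saved under pics/ and viewed, and the job is handed in when it is done.

Besides the shell and the picture viewer there is one more tool, called after "Request:" by a JSON object that holds its "op" and its "data". step_arm: Moves the arm, as the interface text tells. Its arguments: {"type":"object","properties":{"increments":{"type":"array","items":{"type":"number"}},"fingers":{"type":"number"},"force":{"type":"number"}},"required":["increments"]}

```bash
ls; mkdir -p pics
cat > h.py <<'E'
import numpy as np, cv2
from scipy.spatial.transform import Rotation as Rn
from bench import ctrl
def save(cam,fn):
    im=ctrl.get_image(cam); cv2.imwrite('pics/'+fn,im[:,:,::-1]); return im
def toworld(P,xyz):
    return np.array(P['R']).T@(np.array(xyz)-np.array(P['t']))
def proj(P,X):
    c=np.array(P['R'])@np.array(X)+np.array(P['t']); s=c[:2]/c[2]; s=s*(1+P['k1']*(s@s))
    f=240/np.tan(np.radians(P['vertical_fov'])/2); return s*f+[P['cx'],P['cy']]
def ray(P,uv):
    f=240/np.tan(np.radians(P['vertical_fov'])/2)
    K=np.array([[f,0,P['cx']],[0,f,P['cy']],[0,0,1.]])
    d=cv2.undistortPoints(np.array([[uv]],float),K,np.array([0,0,0,0,0.]))[0,0]
    s=d.copy()
    for _ in range(30): s=d/(1+P['k1']*(s@s))
    R=np.array(P['R']); return -R.T@np.array(P['t']), R.T@np.array([s[0],s[1],1])
def atz(P,uv,z):
    o,d=ray(P,uv); return o+d*(z-o[2])/d[2]
E
python3 - <<'E'
from h import *
for c in ['side','top','wrist']: save(c,c+'0.png')
s=ctrl.get_state(); print(s['time'],s['position'],s['tool_rot'],s['ft_force'],s['grip_width'])
for c in ['top','side']:
  P=ctrl.camera_params(c); print(c,P['vertical_fov'],P['k1'],toworld(P,[0,0,0]))
  for n in ['mug','filter','press','lid','scoop','coaster','rest','jar','tin']:
    r=ctrl.spot_point(c,n)
    print(n,[(round(d['score'],2),np.round(toworld(P,d['xyz']),3)) for d in r[:3]])
print(ctrl.get_state()['time'])
E
```

```text
pics
0.15 [ 0.23834771 -0.60426541  0.22170583] [ 2.01611768  0.38491953 -2.01692544] [ 0.08837942  0.54181325 -0.8931046 ] 0.9990931697633654
top 42.316058498199 -0.08189207881169287 [0.44904553 0.00294711 1.22351881]
mug [(0.65, array([ 0.598, -0.189,  0.004])), (0.52, array([ 0.638, -0.005,  0.002]))]
filter [(0.66, array([ 0.384, -0.252,  0.001]))]
press [(0.96, array([ 0.462, -0.075,  0.002]))]
lid [(0.64, array([0.4  , 0.244, 0.003]))]
scoop [(0.6, array([ 0.609,  0.192, -0.003]))]
coaster [(0.83, array([ 0.64 , -0.005,  0.001])), (0.54, array([0.507, 0.377, 0.001]))]
rest [(0.86, array([ 0.494, -0.394,  0.   ]))]
jar [(0.63, array([ 0.504,  0.378, -0.001])), (0.25, array([0.437, 0.093, 0.001]))]
tin [(0.95, array([0.438, 0.092, 0.004]))]
side 55.46804023982662 -0.07712633515148468 [ 0.05885902 -0.53642907  0.58552413]
mug [(0.98, array([ 0.601, -0.197, -0.   ])), (0.43, array([ 0.496, -0.394,  0.   ]))]
filter [(0.66, array([ 0.388, -0.248,  0.003]))]
press [(0.68, array([ 0.463, -0.079, -0.003]))]
lid [(0.92, array([ 0.396,  0.241, -0.001]))]
scoop [(0.66, array([ 0.462, -0.078, -0.002])), (0.62, array([ 0.607,  0.195, -0.001]))]
coaster [(0.89, array([ 0.647, -0.004,  0.001]))]
rest [(0.66, array([ 0.496, -0.392,  0.003]))]
jar [(0.86, array([0.509, 0.379, 0.001])), (0.48, array([0.394, 0.243, 0.   ]))]
tin [(0.58, array([ 0.438,  0.086, -0.001]))]
1.05
```

View pics/top0.png

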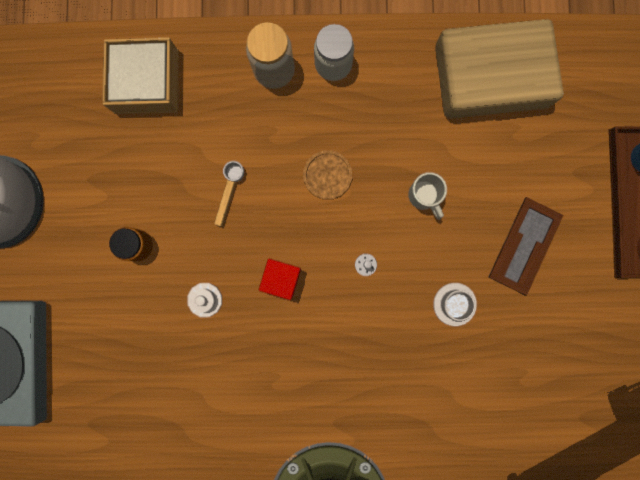

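View pics/side0.png

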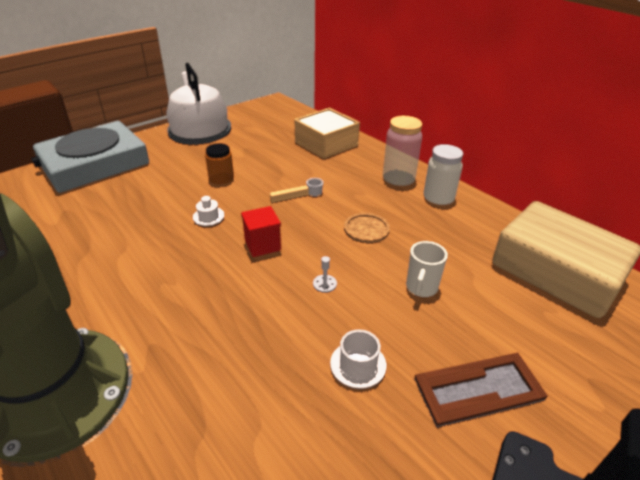

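View pics/wrist0.png

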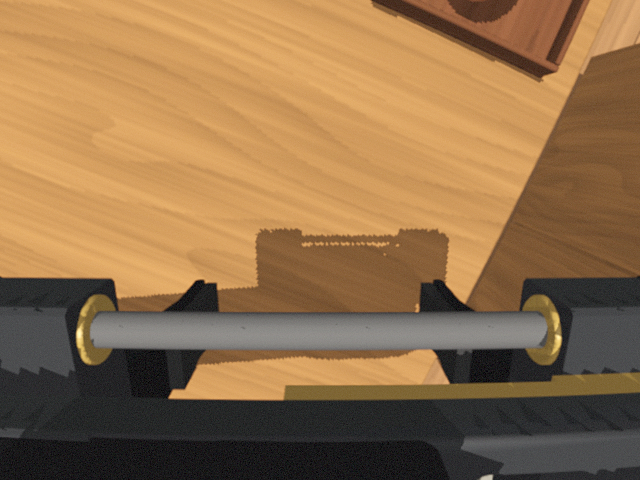

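```bash
cat >> h.py <<'E'
from scipy.optimize import minimize
def cyl(x,y,r,z0,z1,n=48):
    a=np.linspace(0,2*np.pi,n,endpoint=False); c=np.c_[x+r*np.cos(a),y+r*np.sin(a)]
    return np.vstack([np.c_[c,np.full(n,z0)],np.c_[c,np.full(n,z1)]])
def box(x0,x1,y0,y1,z0,z1):
    return np.array([[x,y,z] for x in(x0,x1) for y in(y0,y1) for z in(z0,z1)],float)
def tube(x,y,rads): # list (r0,z0,r1,z1)
    return None
MOD={
'mug':[np.vstack([cyl(0,0,30,0,0),cyl(0,0,32,80,80)]),box(-5,5,28,59,61,69),box(-5,5,28,59,20,28),box(-5,5,51,59,20,69)],
'filter':[cyl(0,0,23,0,8),cyl(0,0,42,8,11),cyl(0,0,29,11,55)],
'press':[cyl(0,0,21.5,0,4),cyl(0,0,4,4,40),cyl(0,0,7.5,40,62)],
'lid':[cyl(0,0,22,0,36),cyl(0,0,33,6,9),cyl(0,0,10,36,54)],
'scoop':[cyl(45,0,20,0,28),box(-65,28,-7,7,0,20)],
'coaster':[cyl(0,0,48,0,9)],
'rest':[box(-88,88,-41,41,0,11)],
'jar':[cyl(0,0,32,0,84)],'tin':[box(-32,32,-32,32,0,72)]}
S=4
def render(P,n,x,y,yaw,z=0,up=S,parts=None):
    m=np.zeros((480*1,640*1),np.uint8)
    c,s=np.cos(yaw),np.sin(yaw); Rz=np.array([[c,-s,0],[s,c,0],[0,0,1]])
    out=np.zeros((480,640),np.uint8)
    f=240/np.tan(np.radians(P['vertical_fov'])/2)
    for V in (parts or MOD[n]):
        W=(V/1000)@Rz.T+[x,y,z]
        C=W@np.array(P['R']).T+np.array(P['t']); q=C[:,:2]/C[:,2:]; q=q*(1+P['k1']*(q**2).sum(1,keepdims=True))
        q=q*f+[P['cx'],P['cy']]
        h=cv2.convexHull(q.astype(np.float32))
        cv2.fillConvexPoly(out,np.round(h*64).astype(np.int32),255,cv2.LINE_AA,6)
    return out/255.
def fit(P,mask,n,x0,yaw=False,z=0):
    m=cv2.GaussianBlur(mask.astype(float),(0,0),1.0)
    def cost(p):
        r=cv2.GaussianBlur(render(P,n,p[0],p[1],p[2] if yaw else 0,z),(0,0),1.0)
        return ((r-m)**2).sum()
    best=None
    for y0 in (np.arange(0,2*np.pi,np.pi/6) if yaw else [0]):
        s=np.array([[0,0,0],[.006,0,0],[0,.006,0],[0,0,.25]])[:,:3 if yaw else 2]
        b=np.array([x0[0],x0[1],y0])[:3 if yaw else 2]
        r=minimize(cost,b,method='Nelder-Mead',options=dict(initial_simplex=(b+s)[:len(b)+1],xatol=2e-5,fatol=.05,maxfev=120))
        if best is None or r.fun<best.fun: best=r
    return best.x,best.fun/m.sum()
E
python3 - <<'E'
from h import *
import pickle
G=dict(mug=(.6,-.193),filter=(.386,-.25),press=(.4625,-.077),lid=(.398,.2425),scoop=(.608,.194),coaster=(.642,-.004),rest=(.495,-.393),jar=(.506,.378),tin=(.438,.09))
res={}
for c in ['top','side']:
  P=ctrl.camera_params(c)
  for n in G:
    rr=ctrl.silhouettes(c,n)
    for d in rr[:3]:
      m=d['pixels']; 
      v,u=np.nonzero(m); pc=proj(P,[*G[n],.02]); 
      if len(u)==0 or np.hypot(u.mean()-pc[0],v.mean()-pc[1])>35: continue
      res[c,n]=m
      x,e=fit(P,m,n,G[n],n in('mug','scoop','rest','tin'))
      print(c,n,round(d['score'],2),m.sum(),np.round(x,4),round(e,3)); break
    else: print(c,n,'none')
pickle.dump(res,open('masks.pkl','wb'))
s=ctrl.get_state(); print(s['time']); print(Rn.from_rotvec(s['tool_rot']).as_matrix().round(3))
E
```

```text
top mug 0.88 1151 [ 0.5997 -0.1941  2.0175] 0.072
top filter 0.58 1433 [ 0.3821 -0.2504] 0.017
top press 0.62 414 [ 0.4614 -0.0767] 0.002
top lid 0.87 882 [0.3982 0.2407] 0.018
top scoop 0.73 745 [0.6052 0.1944 5.9929] 0.058
top coaster 0.65 1949 [ 0.6403 -0.0037] 0.002
top rest 0.69 3742 [ 0.4942 -0.3946  2.6792] 0.018
top jar 0.68 1217 [0.5069 0.3755] 0.054
top tin 0.86 1202 [ 0.4364  0.0893 -0.3103] 0.035
side mug 0.89 1767 [ 0.6019 -0.1936  2.1439] 0.037
side filter 0.68 2530 [ 0.3829 -0.2509] 0.007
side press none
side lid 0.94 599 [0.399  0.2404] 0.041
side scoop 0.78 585 [ 0.6089  0.1939 -0.2691] 0.11
side coaster 0.74 1060 [ 0.6441 -0.0045] 0.027
side rest 0.9 6150 [ 0.4962 -0.3952  2.6825] 0.01
side jar 0.75 1029 [0.5078 0.3767] 0.038
side tin 0.88 1584 [0.4394 0.0892 1.1726] 0.063
1.95
[[-0.     0.367 -0.93 ]
 [-0.    -0.93  -0.367]
 [-1.     0.     0.   ]]
```

```bash
cat >> h.py <<'E'
def Rd(phi):
    c,s=np.cos(phi),np.sin(phi); return np.array([[0,c,s],[0,s,-c],[-1,0,0]])
def plan(*wps,vmax=5.5,rmax=.15,st=None):
    """wps: (x,y,z,phi) ; prints rows"""
    s=st or ctrl.get_state(); p=np.array(s['position'],float); R=Rn.from_rotvec(s['tool_rot']).as_matrix()
    for w in wps:
        t=np.array(w[:3]); 
        phi=w[3]
        cur=np.arctan2(R[1,1],R[0,1])
        phi=cur+(phi-cur+np.pi/2)%np.pi-np.pi/2 if len(w)<5 else cur+(phi-cur+np.pi)%(2*np.pi)-np.pi
        Rt=Rd(phi); d=np.linalg.norm(t-p)*100; a=Rn.from_matrix(R.T@Rt).as_rotvec()
        n=max(1,int(np.ceil(d/vmax)),int(np.ceil(np.linalg.norm(a)/rmax)))
        rows=[]
        for i in range(n):
            k=n-i; stp=(t-p)/k; v=np.round(R.T@stp*100,2); aa=Rn.from_matrix(R.T@Rt).as_rotvec()/k; aa=np.round(aa,3)
            p=p+R@v/100; R=R@Rn.from_rotvec(aa).as_matrix(); rows.append([*v,*aa])
        print('->',np.round(w,4),'rows',n); print(', '.join(', '.join('%g'%(q+0) for q in r) for r in rows))
def st():
    s=ctrl.get_state(); R=Rn.from_rotvec(s['tool_rot']).as_matrix()
    print('t',round(s['time'],2),'p',np.round(s['position'],4),'phi',round(np.arctan2(R[1,1],R[0,1]),4),'tilt',np.round(R[:2,0],4),'F',np.round(s['ft_force'],1),'g',round(s['grip_width'],3))
E
python3 - <<'E'
from h import *
st(); s=ctrl.get_state(); R=Rn.from_rotvec(s['tool_rot']).as_matrix(); P=ctrl.camera_params('wrist')
print(R.T@(toworld(P,[0,0,0])-s['position']), (np.array(P['R'])@R).T,P['vertical_fov'])
plan((.6007,-.194,.15,2.08),(.6007,-.194,.045,2.08))
E
```

```text
t 1.95 p [ 0.2385 -0.6047  0.2226] phi -1.195 tilt [-0.     -0.0001] F [-0.8 -0.1  0.2] g 1.001
[-0.16329787 -0.00100937 -0.06887128] [[-9.46972075e-04 -2.50814482e-01  9.68034709e-01]
 [ 9.99999407e-01 -7.58462605e-04  7.81726213e-04]
 [ 5.38149872e-04  9.68034876e-01  2.50815052e-01]] 61.44220678301039
-> [ 0.6007 -0.194   0.15    2.08  ] rows 11
0.66, -2.26, -4.43, -0.012, 0, 0, 0.66, -2.21, -4.46, -0.012, 0, 0, 0.66, -2.16, -4.49, -0.012, 0, 0, 0.66, -2.1, -4.51, -0.012, 0, 0, 0.66, -2.05, -4.54, -0.012, 0, 0, 0.66, -2, -4.56, -0.012, 0, 0, 0.66, -1.94, -4.58, -0.012, 0, 0, 0.66, -1.88, -4.61, -0.012, 0, 0, 0.66, -1.83, -4.63, -0.012, 0, 0, 0.66, -1.77, -4.65, -0.013, 0, 0, 0.65, -1.72, -4.67, -0.012, 0, 0
-> [ 0.6007 -0.194   0.045   2.08  ] rows 2
5.25, 0, 0, 0, 0, 0, 5.25, 0, 0, 0, 0, 0
```

Request:
{"op": "step_arm", "data": {"increments": [0.66,-2.26,-4.43,-0.012,0,0,0.66,-2.21,-4.46,-0.012,0,0,0.66,-2.16,-4.49,-0.012,0,0,0.66,-2.1,-4.51,-0.012,0,0,0.66,-2.05,-4.54,-0.012,0,0,0.66,-2,-4.56,-0.012,0,0,0.66,-1.94,-4.58,-0.012,0,0,0.66,-1.88,-4.61,-0.012,0,0,0.66,-1.83,-4.63,-0.012,0,0,0.66,-1.77,-4.65,-0.013,0,0,0.65,-1.72,-4.67,-0.012,0,0], "fingers": 100, "force": 20}}

```text
time: 3.32
position: [0.6017, -0.193, 0.15]
tool_rot: [1.936, 0.503, -1.935]
ft_force: [0.8, -1.0, 0.1]
grip_width: 1.003
```

Run:
```python
from h import *
st(); P=ctrl.camera_params('wrist'); save('wrist','w1.png')
r=ctrl.silhouettes('wrist','mug')
for d in r[:2]:
  m=d['pixels']; print(d['score'],m.sum()); print(fit(P,m,'mug',(.6,-.194),True))
```

```text
t 3.33 p [ 0.6017 -0.193   0.15  ] phi -1.0619 tilt [ 0.0004 -0.0005] F [ 0.8 -1.   0.1] g 1.003
0.9 9326
(array([ 0.60155806, -0.19286909,  2.03600944]), np.float64(0.05214537503064504))
```

View pics/w1.png

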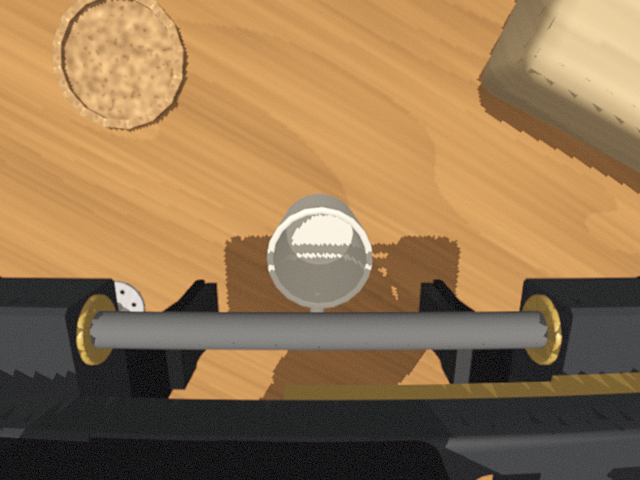

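Request:
{"op": "step_arm", "data": {"increments": [5,0,0,0,0,0,5,0,0,0,0,0,0.5,0,0,0,0,0]}}

```text
time: 3.8
position: [0.5971, -0.1936, 0.0411]
tool_rot: [1.931, 0.508, -1.945]
ft_force: [-0.6, -0.1, 0.7]
grip_width: 0.998
```

Request:
{"op": "step_arm", "data": {"increments": [0,0,0,0,0,0,0,0,0,0,0,0,0,0,0,0,0,0,0,0,0,0,0,0], "fingers": 0, "force": 20}}

```text
time: 4.3
position: [0.6018, -0.1942, 0.0468]
tool_rot: [1.937, 0.502, -1.933]
ft_force: [-0.6, 0.7, 5.4]
grip_width: 0.708
```

Run:
```python
from h import *
st(); plan((.601,-.194,.10,2.08),(.642,-.004,.10,2.08),(.642,-.004,.054,2.08))
```

```text
t 4.3 p [ 0.6018 -0.1942  0.0468] phi -1.0619 tilt [ 0.0025 -0.001 ] F [-0.6  0.7  5.4] g 0.708
-> [ 0.601 -0.194  0.1    2.08 ] rows 1
-5.32, -0.04, 0.05, 0, -0.002, -0.002
-> [ 0.642 -0.004  0.1    2.08 ] rows 4
0, -3.65, -3.21, 0, 0, 0, 0, -3.65, -3.21, 0, 0, 0, 0, -3.65, -3.21, 0, 0, 0, 0, -3.65, -3.21, 0, 0, 0
-> [ 0.642 -0.004  0.054  2.08 ] rows 1
4.6, 0, 0, 0, 0, 0
```

Request:
{"op": "step_arm", "data": {"increments": [-3,0,0,0,0,0,-2.5,0,0,0,0,0,0,-3.6,-3.2,0,0,0,0,-3.6,-3.2,0,0,0,0,-3.7,-3.2,0,0,0,0,-3.7,-3.2,0,0,0,0,0,0,0,0,0,0,0,0,0,0,0]}}

```text
time: 5.3
position: [0.641, -0.0046, 0.0997]
tool_rot: [1.934, 0.503, -1.936]
ft_force: [0.9, -0.5, -1.1]
grip_width: 0.705
```

Run:
```python
from h import *
st(); save('side','s1.png'); save('wrist','w2.png')
P=ctrl.camera_params('wrist')
for n in ['coaster','mug']:
 r=ctrl.silhouettes('wrist',n)
 for d in r[:2]:
  m=d['pixels']; print(n,d['score'],m.sum())
  if n=='mug':print(fit(P,m,'mug',(.642,-.004),True,.054))
```

```text
t 5.3 p [ 0.641  -0.0046  0.0997] phi -1.0615 tilt [-0.0008 -0.001 ] F [ 0.9 -0.5 -1.1] g 0.705
coaster 0.83 7764
mug 0.58 16225
(array([ 0.64164448, -0.00504818,  2.13637534]), np.float64(0.6989371173003585))
```

View pics/s1.png

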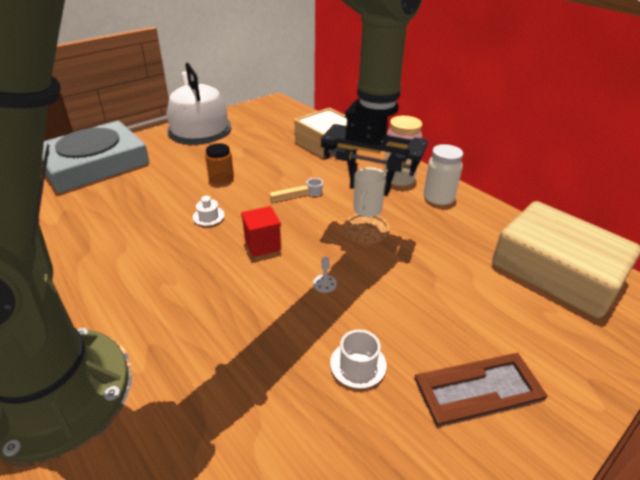

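View pics/w2.png

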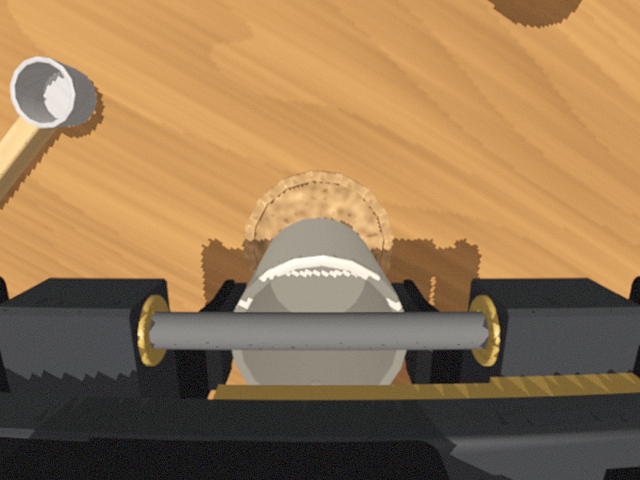

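Request:
{"op": "step_arm", "data": {"increments": [2.5,0,0,0,0,0,1.7,0,0,0,0,0,0.5,0,0,0,0,0,0.1,0,0,0,0,0,0,0,0,0,0,0]}}

```text
time: 6.12
position: [0.6419, -0.0041, 0.0527]
tool_rot: [1.937, 0.503, -1.935]
ft_force: [0.1, 0.0, -0.9]
grip_width: 0.708
```

Request:
{"op": "step_arm", "data": {"increments": [0.1,0,0,0,0,0,0.1,0,0,0,0,0,0,0,0,0,0,0]}}

```text
time: 6.5
position: [0.6419, -0.004, 0.0509]
tool_rot: [1.937, 0.503, -1.935]
ft_force: [-0.5, 0.6, 2.9]
grip_width: 0.707
```

Request:
{"op": "step_arm", "data": {"increments": [0,0,0,0,0,0,0,0,0,0,0,0,0,0,0,0,0,0,-4,0,0,0,0,0,-6,0,0,0,0,0,-4,0,0,0,0,0,0,0,0,0,0,0], "fingers": 100}}

```text
time: 7.38
position: [0.6438, -0.0038, 0.1946]
tool_rot: [1.943, 0.501, -1.928]
ft_force: [0.4, 0.7, 0.0]
grip_width: 1.001
```

Run:
```python
from h import *
st(); save('side','s2.png'); P=ctrl.camera_params('side')
for d in ctrl.silhouettes('side','mug')[:1]:
  m=d['pixels']; print(d['score'],m.sum(),fit(P,m,'mug',(.642,-.004),True,.004))
plan((.383,-.2505,.15,2.08),(.383,-.2505,.021,2.08))
```

```text
t 7.38 p [ 0.6438 -0.0038  0.1946] phi -1.0621 tilt [ 0.0079 -0.0004] F [0.4 0.7 0. ] g 1.001
0.55 1276 (array([ 6.43446808e-01, -1.23688423e-03,  2.31447217e+00]), np.float64(0.0451933524888012))
-> [ 0.383  -0.2505  0.15    2.08  ] rows 7
0.57, 1.28, 4.93, 0, 0, 0, 0.57, 1.27, 4.93, 0, 0, 0, 0.57, 1.28, 4.94, 0, 0, 0, 0.57, 1.27, 4.93, 0, 0, 0, 0.57, 1.28, 4.94, 0, 0, 0, 0.57, 1.27, 4.93, 0, 0, 0, 0.57, 1.28, 4.94, -0.001, 0, 0
-> [ 0.383  -0.2505  0.021   2.08  ] rows 3
4.3, 0, 0, 0, 0, 0, 4.3, 0, 0, 0, 0, 0, 4.3, -0.01, 0, 0, 0, 0
```

View pics/s2.png

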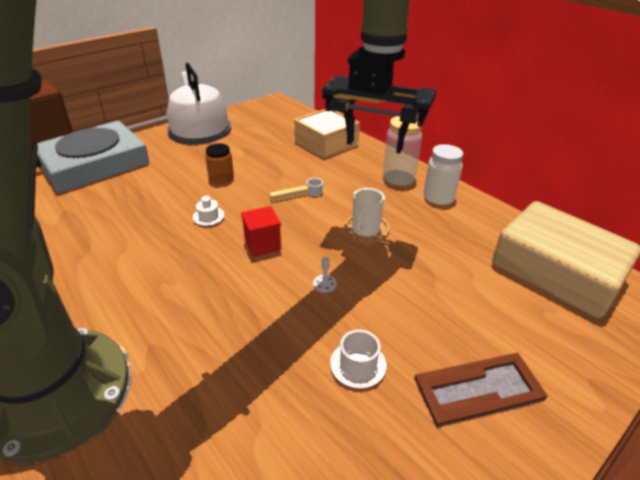

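Request:
{"op": "step_arm", "data": {"increments": [0.6,1.25,4.95,0,0,0,0.6,1.25,4.95,0,0,0,0.6,1.25,4.95,0,0,0,0.6,1.25,4.95,0,0,0,0.6,1.3,4.95,0,0,0,0.6,1.3,4.95,0,0,0,0.6,1.3,4.95,0,0,0,0,0,0,0,0,0,0,0,0,0,0,0]}}

```text
time: 8.6
position: [0.3817, -0.2499, 0.1469]
tool_rot: [1.936, 0.505, -1.938]
ft_force: [-0.6, 0.6, 0.0]
grip_width: 1.001
```

Run:
```python
from h import *
st(); save('wrist','w3.png'); P=ctrl.camera_params('wrist')
for d in ctrl.silhouettes('wrist','filter')[:1]:
  m=d['pixels']; print(d['score'],m.sum(),fit(P,m,'filter',(.383,-.2505)))
plan((.383,-.2505,.021,2.08))
```

```text
t 8.6 p [ 0.3817 -0.2499  0.1469] phi -1.0622 tilt [-0.0013  0.0016] F [-0.6  0.6  0. ] g 1.001
0.56 9507 (array([ 0.38447699, -0.24928846]), np.float64(0.008529820906959303))
-> [ 0.383  -0.2505  0.021   2.08  ] rows 3
4.22, 0.04, 0.01, 0.001, 0, 0, 4.22, 0.04, 0.01, 0, 0, 0.001, 4.21, 0.03, 0.01, 0.001, 0, 0
```

View pics/w3.png

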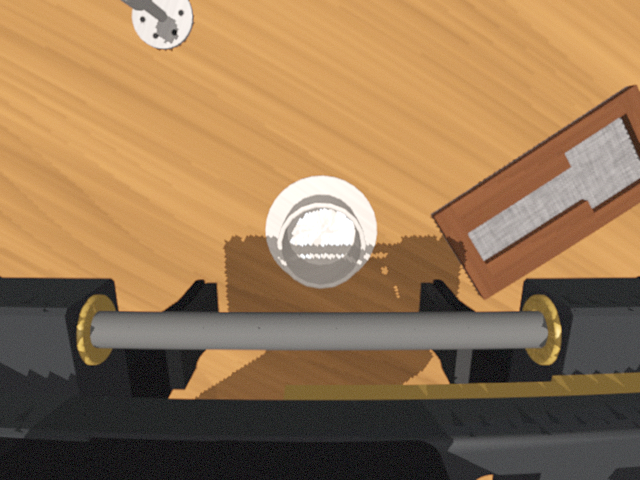

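Request:
{"op": "step_arm", "data": {"increments": [4.5,0.1,-0.1,0,0,0,4.5,0,-0.1,0,0,0,3.6,0,0,0,0,0,0,0,0,0,0,0]}}

```text
time: 9.2
position: [0.3828, -0.248, 0.0196]
tool_rot: [1.932, 0.511, -1.94]
ft_force: [-0.2, -0.3, 0.1]
grip_width: 1.001
```

Request:
{"op": "step_arm", "data": {"increments": [0,0,0,0,0,0,0,0,0,0,0,0,0,0,0,0,0,0,0,0,0,0,0,0], "fingers": 0, "force": 20}}

```text
time: 9.7
position: [0.3847, -0.2509, 0.0228]
tool_rot: [1.936, 0.502, -1.935]
ft_force: [0.2, 0.8, 1.4]
grip_width: 0.646
```

Run:
```python
from h import *
st(); plan((.384,-.25,.16,2.08),(.642,-.004,.16,2.08))
```

```text
t 9.7 p [ 0.3847 -0.2509  0.0228] phi -1.0622 tilt [ 0.001  -0.0009] F [0.2 0.8 1.4] g 0.646
-> [ 0.384 -0.25   0.16   2.08 ] rows 3
-4.57, -0.03, 0, 0, 0, 0, -4.57, -0.03, 0.01, 0, 0, -0.001, -4.58, -0.04, 0, -0.001, 0, 0
-> [ 0.642 -0.004  0.16   2.08 ] rows 7
0, -1.27, -4.93, 0, 0, 0, 0, -1.27, -4.93, 0, 0, 0, 0, -1.27, -4.93, 0, 0, 0, 0, -1.27, -4.93, 0, 0, 0, 0.01, -1.27, -4.93, 0, 0, 0, 0, -1.27, -4.93, 0, 0, 0, 0.01, -1.27, -4.94, 0, 0, 0
```

Request:
{"op": "step_arm", "data": {"increments": [-4.5,0,0,0,0,0,-4.7,0,0,0,0,0,-4.5,0,0,0,0,0,0,-1.3,-4.9,0,0,0,0,-1.3,-4.9,0,0,0,0,-1.3,-4.9,0,0,0,0,-1.3,-4.9,0,0,0,0,-1.3,-4.9,0,0,0,0,-1.2,-5,0,0,0,0,-1.2,-5,0,0,0,0,0,0,0,0,0,0,0,0,0,0,0]}}

```text
time: 11.2
position: [0.6416, -0.0054, 0.1584]
tool_rot: [1.934, 0.503, -1.938]
ft_force: [0.9, -0.1, -2.4]
grip_width: 0.649
```

Run:
```python
from h import *
st(); save('wrist','w4.png');im=save('side','s3.png'); cv2.imwrite('pics/s3c.png',cv2.resize(im[100:300,280:480,::-1],None,fx=3,fy=3))
plan((.642,-.004,.103,2.08))
P=ctrl.camera_params('side')
for n in ['filter','mug']:
 for d in ctrl.silhouettes('side',n)[:1]:
  m=d['pixels']; print(d['score'],m.sum(),fit(P,m,n,(.642,-.004),n=='mug',.004 if n=='mug' else .139))
```

```text
t 11.2 p [ 0.6416 -0.0054  0.1584] phi -1.062 tilt [-0.0016 -0.0008] F [ 0.9 -0.1 -2.4] g 0.649
-> [ 0.642 -0.004  0.103  2.08 ] rows 2
2.79, -0.11, -0.09, -0.001, 0.001, 0, 2.8, -0.1, -0.09, -0.001, 0, -0.001
0.98 1166 (array([ 0.63731671, -0.00877632]), np.float64(0.08215004717591426))
0.9 1328 (array([ 0.64354781, -0.00316256,  2.29421155]), np.float64(0.021846975012521308))
```

View pics/s3c.png

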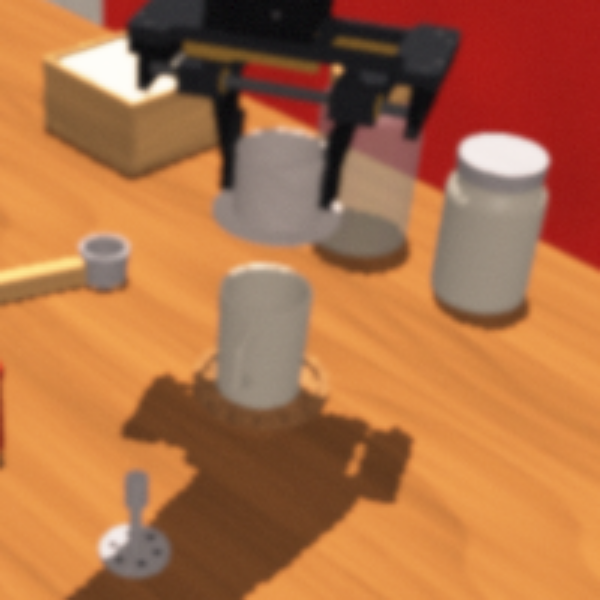

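View pics/w4.png

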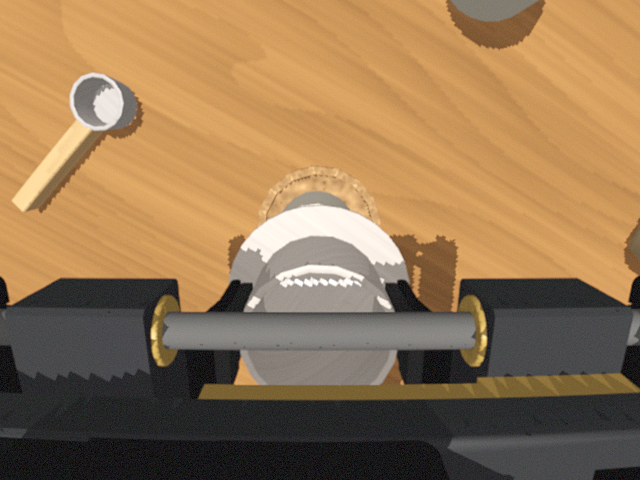

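Request:
{"op": "step_arm", "data": {"increments": [2.5,-0.1,-0.1,0,0,0,2.5,0,0,0,0,0,0.5,0,0,0,0,0,0,0,0,0,0,0]}}

```text
time: 11.9
position: [0.6427, -0.004, 0.1045]
tool_rot: [1.937, 0.502, -1.936]
ft_force: [-0.7, -0.1, -0.7]
grip_width: 0.65
```

Request:
{"op": "step_arm", "data": {"increments": [0.2,0,0,0,0,0,0.1,0,0,0,0,0,0.1,0,0,0,0,0,0,0,0,0,0,0]}}

```text
time: 12.4
position: [0.6427, -0.0034, 0.1001]
tool_rot: [1.936, 0.503, -1.936]
ft_force: [0.2, 0.3, -1.9]
grip_width: 0.642
```

Request:
{"op": "step_arm", "data": {"increments": [0.1,0,0,0,0,0,0.1,0,0,0,0,0,0,0,0,0,0,0]}}

```text
time: 12.78
position: [0.6429, -0.0034, 0.099]
tool_rot: [1.936, 0.503, -1.935]
ft_force: [-2.2, -0.6, 5.4]
grip_width: 0.65
```

Request:
{"op": "step_arm", "data": {"increments": [0,0,0,0,0,0,0,0,0,0,0,0,0,0,0,0,0,0,-4,0,0,0,0,0,-5,0,0,0,0,0,1,-0.6,4.8,0,0,0,1,-0.6,4.8,0,0,0,1,-0.6,4.8,0,0,0,1,-0.7,4.8,0,0,0,0,0,0,0,0,0,0,0,0,0,0,0], "fingers": 100}}

```text
time: 14.15
position: [0.4636, -0.075, 0.1486]
tool_rot: [1.937, 0.503, -1.934]
ft_force: [0.6, 0.2, -0.0]
grip_width: 1.0
```

Run:
```python
from h import *
st(); save('wrist','w5.png'); P=ctrl.camera_params('wrist')
for d in ctrl.silhouettes('wrist','press')[:1]:
  m=d['pixels']; print(d['score'],m.sum(),fit(P,m,'press',(.463,-.0755)))
im=save('side','s4.png'); cv2.imwrite('pics/s4c.png',cv2.resize(im[100:300,280:480,::-1],None,fx=3,fy=3))
save('top','t4.png')
for c in ['side','top']:
 P=ctrl.camera_params(c)
 for n in ['filter','mug']:
  for d in ctrl.silhouettes(c,n)[:1]:
   m=d['pixels']; print(c,n,d['score'],m.sum(),fit(P,m,n,(.642,-.004),n=='mug',.004 if n=='mug' else .076))
```

```text
t 14.15 p [ 0.4636 -0.075   0.1486] phi -1.062 tilt [ 0.0017 -0.0003] F [ 0.6  0.2 -0. ] g 1.0
0.76 2399 (array([ 0.46423891, -0.07639653]), np.float64(0.013611664928507194))
side filter 0.23 6254 (array([1.17224121, 2.69421582]), np.float64(0.970349762098473))
side mug 0.91 705 (array([ 0.64123795, -0.00879426,  2.29947599]), np.float64(0.8674936368828756))
top filter 0.94 1616 (array([ 0.64061537, -0.00261742]), np.float64(0.013064681082238037))
```

View pics/s4c.png

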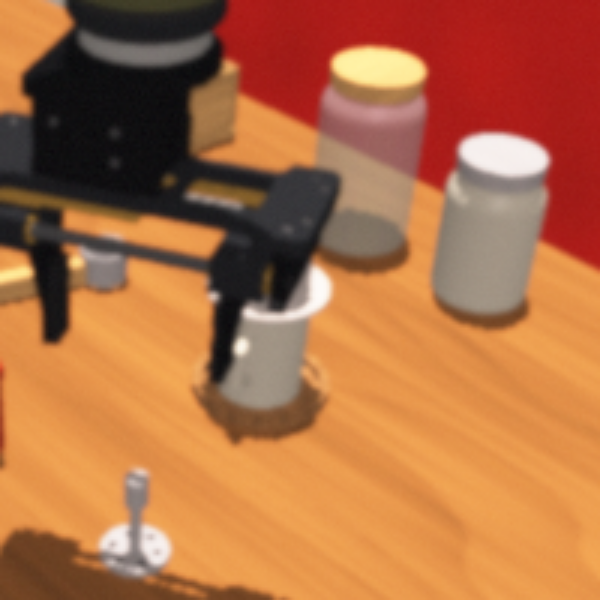

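View pics/w5.png

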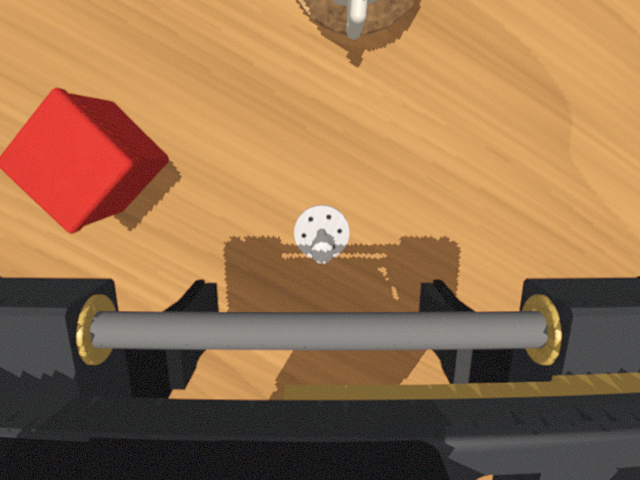

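Request:
{"op": "step_arm", "data": {"increments": [4,0.1,0,0,0,0,4,0,0,0,0,0,2.2,0,0,0,0,0,0,0,0,0,0,0], "fingers": 40}}

```text
time: 15.05
position: [0.4618, -0.0755, 0.0445]
tool_rot: [1.933, 0.506, -1.94]
ft_force: [-0.3, 0.6, -0.7]
grip_width: 0.626
```

Request:
{"op": "step_arm", "data": {"increments": [0,0,0,0,0,0,0,0,0,0,0,0,0,0,0,0,0,0,0,0,0,0,0,0], "fingers": 0, "force": 15}}

```text
time: 15.55
position: [0.4636, -0.0762, 0.0465]
tool_rot: [1.936, 0.503, -1.935]
ft_force: [0.4, -1.3, -0.1]
grip_width: 0.169
```

Run:
```python
from h import *
st(); plan((.4644,-.076,.215,2.08),(.643,-.003,.215,2.08))
save('wrist','w6.png');im=save('side','s5.png'); cv2.imwrite('pics/s5c.png',cv2.resize(im[200:340,240:440,::-1],None,fx=3,fy=3))
```

```text
t 15.55 p [ 0.4636 -0.0762  0.0465] phi -1.062 tilt [ 0.0009 -0.0006] F [ 0.4 -1.3 -0.1] g 0.169
-> [ 0.4644 -0.076   0.215   2.08  ] rows 4
-4.21, 0.01, -0.02, 0, 0, 0, -4.21, 0.01, -0.02, 0, 0, 0, -4.21, 0.01, -0.02, 0, 0, 0, -4.22, 0.01, -0.03, 0, -0.001, -0.001
-> [ 0.643 -0.003  0.215  2.08 ] rows 4
0, 0.58, -4.79, 0, 0, 0, 0, 0.58, -4.79, 0, 0, 0, 0, 0.58, -4.78, 0, 0, 0, -0.01, 0.58, -4.79, 0, 0, 0
```

View pics/s5c.png

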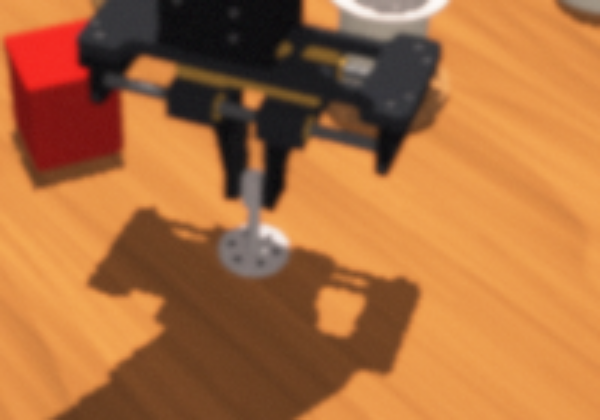

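View pics/w6.png

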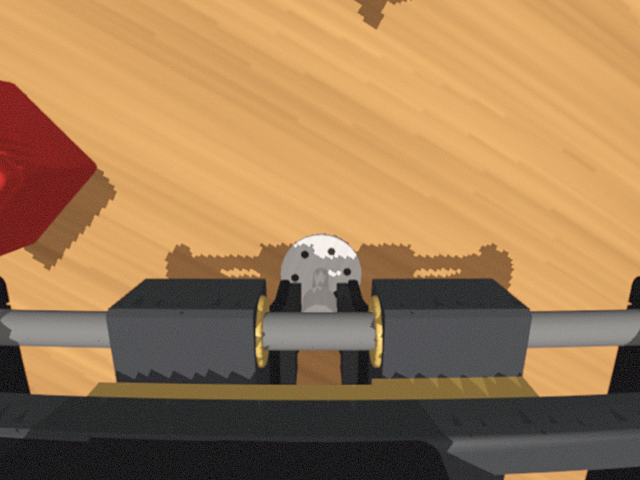

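Request:
{"op": "step_arm", "data": {"increments": [-4,0,0,0,0,0,-4,0,0,0,0,0,-4,0,0,0,0,0,-4,0,0,0,0,0,0,0.6,-4.8,0,0,0,0,0.6,-4.8,0,0,0,0,0.6,-4.8,0,0,0,0,0.6,-4.8,0,0,0,0,0,0,0,0,0,0,0,0,0,0,0]}}

```text
time: 16.9
position: [0.6419, -0.0036, 0.2053]
tool_rot: [1.934, 0.504, -1.938]
ft_force: [-0.5, 0.3, -1.0]
grip_width: 0.165
```

Run:
```python
from h import *
st(); plan((.6428,-.0034,.16,2.08))
save('wrist','w7.png');im=save('side','s6.png'); cv2.imwrite('pics/s6c.png',cv2.resize(im[80:280,280:480,::-1],None,fx=3,fy=3))
P=ctrl.camera_params('side')
for n in ['filter']:
  for d in ctrl.silhouettes('side',n)[:1]:
   m=d['pixels']; print(n,d['score'],m.sum(),fit(P,m,n,(.643,-.004),n=='mug',.076))
```

```text
t 16.9 p [ 0.6419 -0.0036  0.2053] phi -1.0619 tilt [-0.0019 -0.0001] F [-0.5  0.3 -1. ] g 0.165
-> [ 0.6428 -0.0034  0.16    2.08  ] rows 1
4.53, 0.03, -0.1, 0, 0.002, 0.001
filter 0.97 1194 (array([ 0.64229202, -0.00345641]), np.float64(0.021543021812089967))
```

View pics/s6c.png

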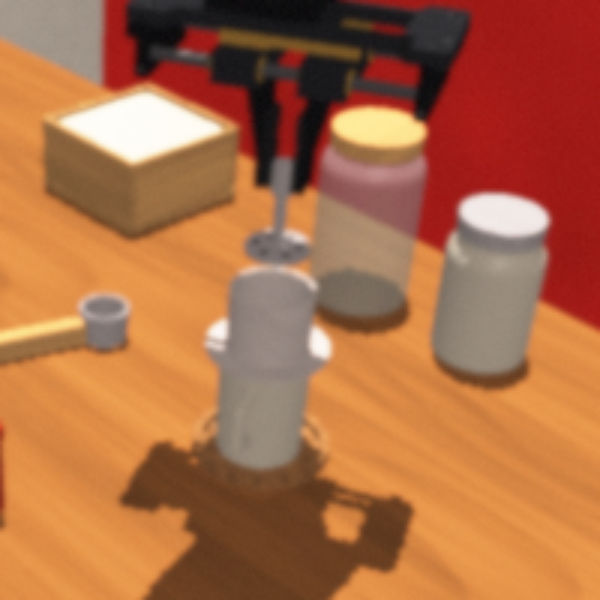

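View pics/w7.png

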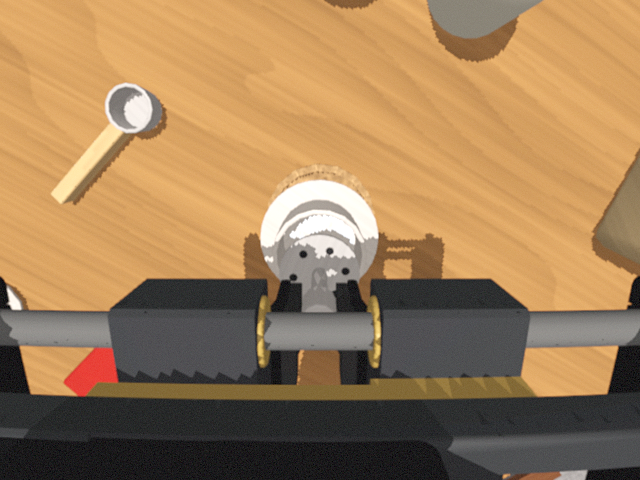

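Request:
{"op": "step_arm", "data": {"increments": [2.5,0,-0.05,0,0,0,2.5,0,0,0,0,0,1.5,0,0,0,0,0,0.4,0,0,0,0,0,0,0,0,0,0,0]}}

```text
time: 17.68
position: [0.6433, -0.0033, 0.1377]
tool_rot: [1.937, 0.503, -1.935]
ft_force: [-0.7, -0.3, -1.4]
grip_width: 0.165
```

Request:
{"op": "step_arm", "data": {"increments": [0.1,0,0,0,0,0,0.1,0,0,0,0,0,0,0,0,0,0,0]}}

```text
time: 18.05
position: [0.6432, -0.0032, 0.1352]
tool_rot: [1.936, 0.503, -1.936]
ft_force: [-0.8, -0.2, -0.6]
grip_width: 0.165
```

Request:
{"op": "step_arm", "data": {"increments": [0.1,0,0,0,0,0,0.1,0,0,0,0,0,0,0,0,0,0,0]}}

```text
time: 18.42
position: [0.6433, -0.0032, 0.1334]
tool_rot: [1.936, 0.503, -1.935]
ft_force: [0.9, -0.3, 1.5]
grip_width: 0.159
```

Request:
{"op": "step_arm", "data": {"increments": [0,0,0,0,0,0,0,0,0,0,0,0,-1,0,0,0,0,0,-3,0,0,0,0,0,-4,0,0,0,0,0,-1,0,0,0,0,0], "fingers": 45}}

```text
time: 19.18
position: [0.6448, -0.0027, 0.227]
tool_rot: [1.941, 0.502, -1.93]
ft_force: [0.4, -0.1, -0.6]
grip_width: 0.449
```

Request:
{"op": "step_arm", "data": {"increments": [0.9,-4.7,1.3,0,0,0,0.9,-4.7,1.3,0,0,0,0.9,-4.7,1.3,0,0,0,0.9,-4.7,1.3,0,0,0,0.9,-4.8,1.3,0,0,0,0.9,-4.8,1.3,0,0,0,0.9,-4.8,1.4,0,0,0,0,0,0,0,0,0,0,0,0,0,0,0], "fingers": 60}}

```text
time: 20.3
position: [0.4013, 0.2414, 0.16]
tool_rot: [1.936, 0.502, -1.935]
ft_force: [-0.1, -0.2, 0.8]
grip_width: 0.6
```

Run:
```python
from h import *
st(); save('wrist','w8.png'); P=ctrl.camera_params('wrist')
for d in ctrl.silhouettes('wrist','lid')[:1]:
  m=d['pixels']; print(d['score'],m.sum(),fit(P,m,'lid',(.4005,.2415)))
im=save('side','s7.png'); cv2.imwrite('pics/s7c.png',cv2.resize(im[80:280,280:480,::-1],None,fx=3,fy=3))
for c in ['side','top']:
 if c=='top': im=save('top','t7.png');cv2.imwrite('pics/t7c.png',cv2.resize(im[110:230,260:400,::-1],None,fx=5,fy=5))
 P=ctrl.camera_params(c)
 for n in ['press','filter']:
  for d in ctrl.silhouettes(c,n)[:1]:
   m=d['pixels']; print(c,n,d['score'],m.sum(),fit(P,m,n,(.643,-.004),False,.076)if n!='press' else (proj(P,[.642,-.003,.087+.062]),np.argwhere(m).mean(0)[::-1]))
```

```text
t 20.3 p [0.4013 0.2414 0.16  ] phi -1.062 tilt [ 0.0004 -0.0008] F [-0.1 -0.2  0.8] g 0.6
0.86 5447 (array([0.39908623, 0.24062034]), np.float64(0.002582878991125214))
side press 0.54 96 (array([370.93849211, 167.51248315]), array([370.91666667, 172.76041667]))
side filter 0.89 1083 (array([ 0.64131954, -0.00366178]), np.float64(0.09536336589916462))
top press 0.71 404 (array([326.66425761, 161.12733853]), array([326.25247525, 167.22277228]))
top filter 0.7 1183 (array([ 0.64060418, -0.00316544]), np.float64(0.338917879655649))
```

View pics/s7c.png

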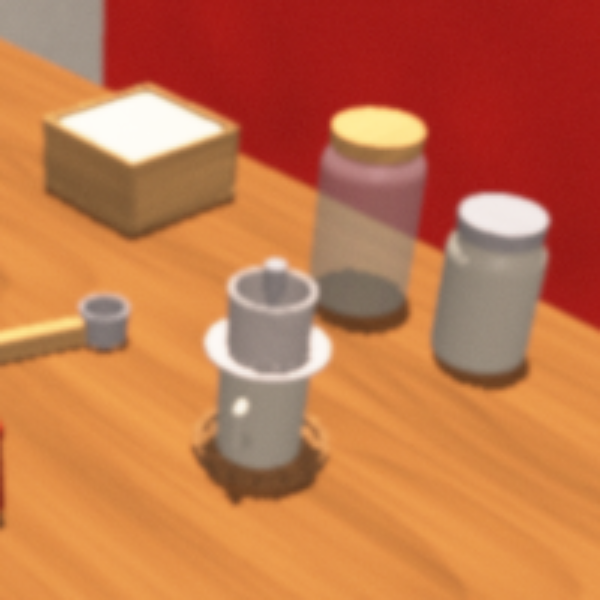

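View pics/t7c.png

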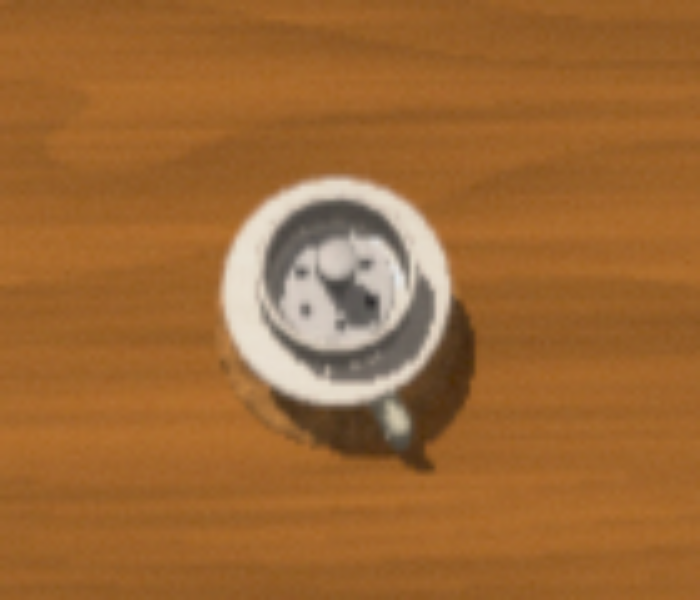

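View pics/w8.png

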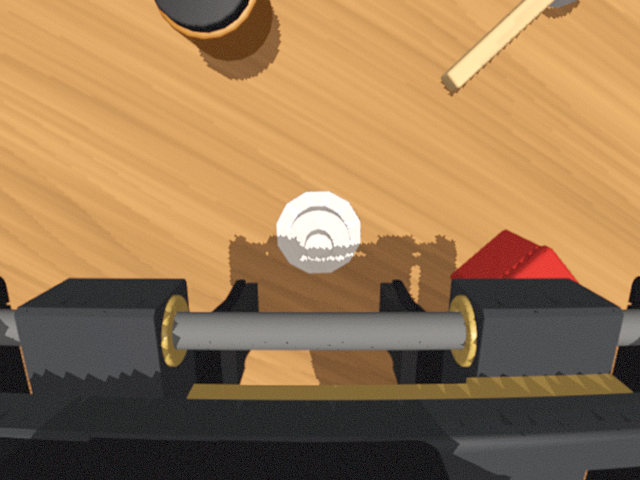

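Request:
{"op": "step_arm", "data": {"increments": [4,0,0.2,0,0,0,4,0,0,0,0,0,4,0,0,0,0,0,0.1,0,0,0,0,0,0,0,0,0,0,0]}}

```text
time: 21.32
position: [0.4, 0.2415, 0.0401]
tool_rot: [1.937, 0.504, -1.935]
ft_force: [0.3, -0.2, 0.5]
grip_width: 0.599
```

Request:
{"op": "step_arm", "data": {"increments": [0,0,0,0,0,0,0,0,0,0,0,0,0,0,0,0,0,0,0,0,0,0,0,0], "fingers": 0, "force": 15}}

```text
time: 21.82
position: [0.3994, 0.2409, 0.0393]
tool_rot: [1.936, 0.503, -1.935]
ft_force: [-0.3, -0.9, 0.8]
grip_width: 0.232
```

Run:
```python
from h import *
st(); plan((.3991,.2406,.24,2.08),(.643,-.0033,.24,2.08))
```

```text
t 21.82 p [0.3994 0.2409 0.0393] phi -1.0621 tilt [ 0.0006 -0.0001] F [-0.3 -0.9  0.8] g 0.232
-> [0.3991 0.2406 0.24   2.08  ] rows 4
-5.02, 0.01, 0.01, 0, 0, 0, -5.02, 0, 0.01, 0, 0, 0, -5.02, 0.01, 0.01, 0, 0, 0, -5.01, 0, 0.01, 0, 0, 0
-> [ 0.643  -0.0033  0.24    2.08  ] rows 7
0, 4.74, -1.35, 0, 0, 0, 0, 4.74, -1.35, 0, 0, 0, 0, 4.74, -1.34, 0, 0, 0, 0, 4.74, -1.35, 0, 0, 0, 0, 4.74, -1.34, 0, 0, 0, 0.01, 4.74, -1.35, 0, 0, 0, 0, 4.74, -1.34, 0, 0, 0
```

Request:
{"op": "step_arm", "data": {"increments": [-4.5,0,0,0,0,0,-4.5,0,0,0,0,0,-4.5,0,0,0,0,0,-4.5,0,0,0,0,0,0,4.75,-1.35,0,0,0,0,4.75,-1.35,0,0,0,0,4.75,-1.35,0,0,0,0,4.75,-1.35,0,0,0,0,4.75,-1.35,0,0,0,0,4.75,-1.35,0,0,0,0,4.7,-1.3,0,0,0,0,0,0,0,0,0]}}

```text
time: 23.32
position: [0.6445, -0.0086, 0.217]
tool_rot: [1.938, 0.496, -1.942]
ft_force: [-0.4, 0.9, -2.5]
grip_width: 0.225
```

Request:
{"op": "step_arm", "data": {"increments": [0,0,0,0,0,0]}}

```text
time: 23.45
position: [0.6425, -0.0024, 0.2183]
tool_rot: [1.935, 0.505, -1.938]
ft_force: [-0.6, 0.5, -0.6]
grip_width: 0.224
```

Run:
```python
from h import *
st(); plan((.643,-.0033,.17,2.08))
save('wrist','w9.png');im=save('side','s8.png'); cv2.imwrite('pics/s8c.png',cv2.resize(im[80:280,280:480,::-1],None,fx=3,fy=3))
P=ctrl.camera_params('side'); z=ctrl.get_state()['position'][2]-.0393
for d in ctrl.silhouettes('side','lid')[:1]:
   m=d['pixels']; print(d['score'],m.sum(),fit(P,m,'lid',(.643,-.004),False,z))
```

```text
t 23.45 p [ 0.6425 -0.0024  0.2183] phi -1.0616 tilt [-0.0017  0.0012] F [-0.6  0.5 -0.6] g 0.224
-> [ 0.643  -0.0033  0.17    2.08  ] rows 1
4.83, 0.11, 0, 0, 0.001, 0.002
0.7 687 (array([ 0.64207595, -0.00119536]), np.float64(0.11467009690669604))
```

View pics/s8c.png

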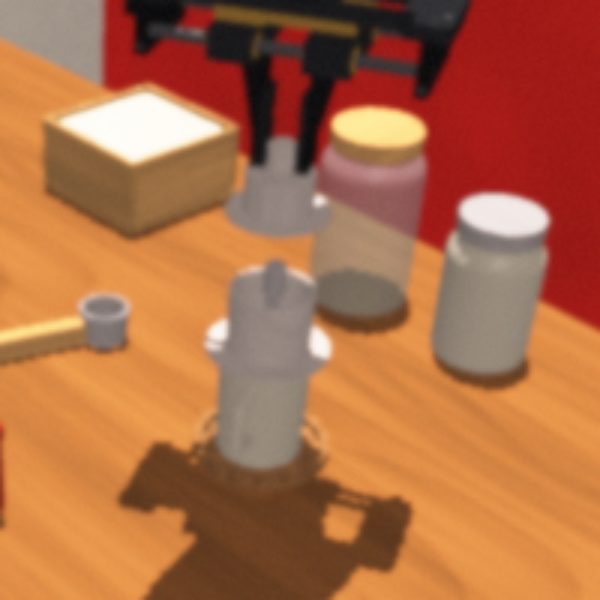

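View pics/w9.png

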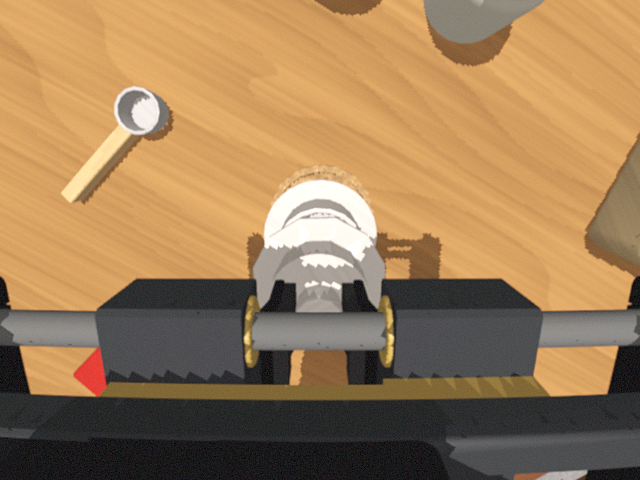

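Aligned; shift 0.1 along tool y and lower to just above the rim, checking as I go.

Request:
{"op": "step_arm", "data": {"increments": [2,0.1,0,0,0,0,1.5,0,0,0,0,0,1,0,0,0,0,0,0.4,0,0,0,0,0,0,0,0,0,0,0]}}

```text
time: 24.22
position: [0.6435, -0.0041, 0.1698]
tool_rot: [1.936, 0.503, -1.936]
ft_force: [-0.7, -0.1, -1.0]
grip_width: 0.222
```

Request:
{"op": "step_arm", "data": {"increments": [0.2,0,0,0,0,0,0.1,0,0,0,0,0,0,0,0,0,0,0]}}

```text
time: 24.6
position: [0.6436, -0.0041, 0.1671]
tool_rot: [1.936, 0.503, -1.936]
ft_force: [0.4, -0.3, -0.2]
grip_width: 0.221
```

Request:
{"op": "step_arm", "data": {"increments": [0.1,0,0,0,0,0,0.1,0,0,0,0,0,0.1,0,0,0,0,0,0,0,0,0,0,0]}}

```text
time: 25.1
position: [0.6437, -0.0041, 0.1643]
tool_rot: [1.936, 0.503, -1.936]
ft_force: [-0.2, -0.1, 0.8]
grip_width: 0.217
```

Request:
{"op": "step_arm", "data": {"increments": [0.05,0,0,0,0,0,0,0,0,0,0,0,0,0,0,0,0,0,-2,0,0,0,0,0,-4,0,0,0,0,0,0,0,0,0,0,0], "fingers": 50}}

```text
time: 25.85
position: [0.6461, -0.0034, 0.2291]
tool_rot: [1.943, 0.501, -1.927]
ft_force: [0.3, 0.2, 0.6]
grip_width: 0.492
```

Run:
```python
from h import *
st(); print(np.round(ctrl.get_state()['joint_positions'],2)); plan((.6185,.1917,.16,1.29))
```

```text
t 25.85 p [ 0.6461 -0.0034  0.2291] phi -1.0619 tilt [ 0.0085 -0.0001] F [0.3 0.2 0.6] g 0.492
[ 0.41  0.36 -0.57  1.44  0.19  1.39 -1.23]
-> [0.6185 0.1917 0.16   1.29  ] rows 6
1.15, -3.07, -1.17, 0.132, -0.001, 0, 1.15, -3.2, -0.76, 0.132, -0.002, 0, 1.14, -3.27, -0.34, 0.131, -0.001, 0, 1.14, -3.28, 0.09, 0.132, -0.002, 0, 1.15, -3.25, 0.52, 0.131, -0.001, -0.001, 1.15, -3.15, 0.94, 0.132, -0.002, 0
```

Request:
{"op": "step_arm", "data": {"increments": [1.1,-3.1,-1.2,0.132,0,0,1.1,-3.2,-0.75,0.132,0,0,1.1,-3.3,-0.3,0.132,0,0,1.1,-3.3,0.1,0.132,0,0,1.1,-3.2,0.5,0.132,0,0,1.1,-3.1,0.9,0.132,0,0,0,0,0,0,0,0,0,0,0,0,0,0], "fingers": 60}}

```text
time: 26.85
position: [0.6161, 0.19, 0.1578]
tool_rot: [-2.071, 0.295, 2.07]
ft_force: [0.9, -0.6, -0.4]
grip_width: 0.604
```

Run:
```python
from h import *
st(); print(np.round(ctrl.get_state()['joint_positions'],2)); save('wrist','w10.png'); P=ctrl.camera_params('wrist')
for d in ctrl.silhouettes('wrist','scoop')[:1]:
  m=d['pixels']; print(d['score'],m.sum(),fit(P,m,'scoop',(.607,.195),True))
im=save('side','s9.png'); cv2.imwrite('pics/s9c.png',cv2.resize(im[80:280,280:480,::-1],None,fx=3,fy=3))
P=ctrl.camera_params('side')
for d in ctrl.silhouettes('side','lid')[:1]:
   m=d['pixels']; print(d['score'],m.sum(),fit(P,m,'lid',(.643,-.004),False,.125))
```

```text
t 26.85 p [0.6161 0.19   0.1578] phi -1.8533 tilt [ 0.0005 -0.001 ] F [ 0.9 -0.6 -0.4] g 0.604
[ 0.06  0.39 -0.52  1.53  0.2   1.27 -2.34]
0.76 4048 (array([0.60664389, 0.19271676, 5.97749502]), np.float64(0.07831076234814328))
0.87 749 (array([ 0.64392657, -0.00322354]), np.float64(0.01845767098615374))
```

View pics/s9c.png

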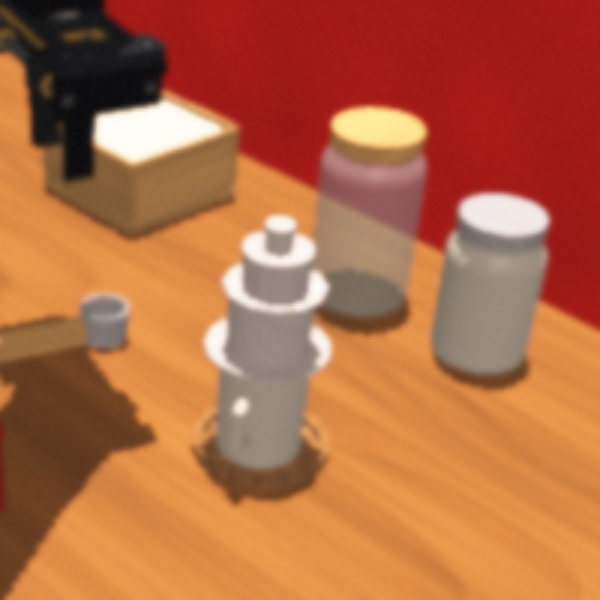

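View pics/w10.png

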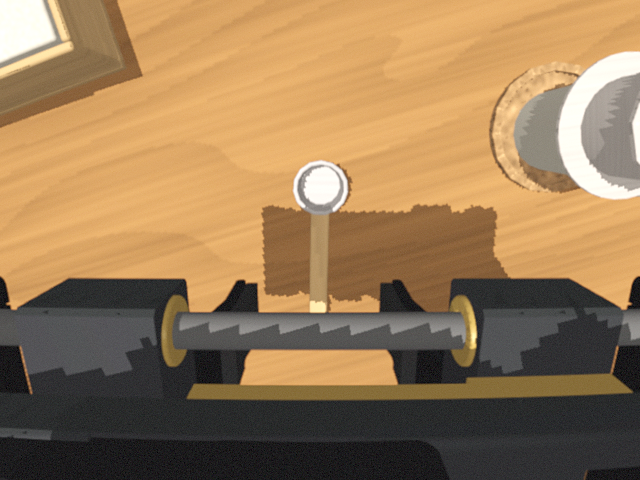

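Run:
```python
from h import *
P=ctrl.camera_params('wrist'); c=atz(P,(321,187),.028); h1=atz(P,(319.5,225),.02); h2=atz(P,(318,300),.02); print(c,h1,h2)
for a,b in[(c,h2),(h1,h2)]: print(np.arctan2(a[1]-b[1],a[0]-b[0]))
yw=-.285; u=np.array([np.cos(yw),np.sin(yw)]); print('origin',c[:2]-.045*u,'grasp',c[:2]-.033*u)
g=c[:2]-.033*u
plan((*g,.011,1.285))
```

```text
[0.6503862  0.17844347 0.028     ] [0.62215207 0.18781742 0.02      ] [0.56382151 0.20615149 0.02      ]
-0.30977969654080967
-0.30453603508298
origin [0.60720142 0.19109556] grasp [0.61871736 0.18772167]
-> [0.6187 0.1877 0.011  1.285 ] rows 3
4.9, 0.03, -0.08, 0, 0, 0, 4.9, 0.03, -0.09, 0, 0, 0, 4.89, 0.03, -0.08, 0.001, -0.001, 0
```

Request:
{"op": "step_arm", "data": {"increments": [5,0.1,-0.1,0.018,0,0,5,0,0,0,0,0,4,0,0,0,0,0,0.7,0,0,0,0,0,0,0,0,0,0,0]}}

```text
time: 27.68
position: [0.6172, 0.1895, 0.0114]
tool_rot: [-2.06, 0.313, 2.058]
ft_force: [0.0, -0.4, 1.2]
grip_width: 0.598
```

Request:
{"op": "step_arm", "data": {"increments": [0,0,0,0,0,0,0,0,0,0,0,0,0,0,0,0,0,0,0,0,0,0,0,0,0,0,0,0,0,0], "fingers": 0, "force": 20}}

```text
time: 28.3
position: [0.6165, 0.1896, 0.0107]
tool_rot: [-2.06, 0.313, 2.059]
ft_force: [-0.3, 0.7, 1.0]
grip_width: 0.153
```

Run:
```python
from h import *
st(); save('wrist','w11.png')
```

```text
t 28.3 p [0.6165 0.1896 0.0107] phi -1.8719 tilt [ 0.0001 -0.0002] F [-0.3  0.7  1. ] g 0.153
```

View pics/w11.png

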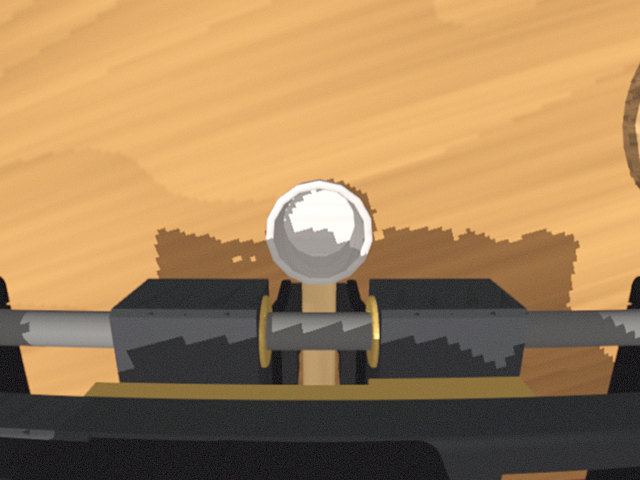

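Run:
```python
from h import *
s=ctrl.get_state(); P=ctrl.camera_params('wrist'); c=atz(P,(320,231),.028); R=Rn.from_rotvec(s['tool_rot']).as_matrix()
o=R.T@(c-s['position']); print(c,o*100)
d=-o[2]-0 # forward dist TCP->cup
gx=.045-d; print('grasp x on scoop',gx)
yw=-.461; u=np.array([np.cos(yw),np.sin(yw)]); T=np.array([.4964,-.394])+gx*u; print(T)
plan((.6165,.1896,.13,-1.872),(.46,.08,.15,-1.94),(.46,-.2,.15,-2.0),(*T,.12,-2.032),vmax=5.5)
```

```text
[0.65063171 0.1795496  0.028     ] [-1.73171167 -0.05104557 -3.56080827]
grasp x on scoop 0.009391917286377297
[ 0.50481148 -0.39817794]
-> [ 0.6165  0.1896  0.13   -1.872 ] rows 3
-3.98, 0, 0, 0, 0, 0, -3.98, 0, 0, 0, 0, 0, -3.97, 0, 0, 0, 0, 0
-> [ 0.46  0.08  0.15 -1.94] rows 4
-0.5, 3.78, 2.92, 0.017, 0, 0, -0.5, 3.83, 2.86, 0.017, 0, 0, -0.5, 3.87, 2.79, 0.017, 0, 0, -0.5, 3.92, 2.73, 0.017, 0, 0
-> [ 0.46 -0.2   0.15 -2.  ] rows 6
0, 4.35, -1.68, 0.01, 0, 0, 0, 4.34, -1.73, 0.01, 0, 0, 0, 4.32, -1.77, 0.01, 0, 0, 0, 4.3, -1.81, 0.01, 0, 0, 0, 4.28, -1.86, 0.01, 0, 0, 0, 4.26, -1.9, 0.01, 0, 0
-> [ 0.5048 -0.3982  0.12   -2.032 ] rows 4
0.75, 4.04, -3.08, 0.008, 0, 0, 0.75, 4.01, -3.11, 0.008, 0, 0, 0.75, 3.99, -3.15, 0.008, 0, 0, 0.76, 3.97, -3.18, 0.008, 0, 0
```

Request:
{"op": "step_arm", "data": {"increments": [-3,0,0,0,0,0,-4.5,0,0,0,0,0,-4.5,0,0,0,0,0,-0.5,3.8,2.9,0.017,0,0,-0.5,3.8,2.9,0.017,0,0,-0.5,3.9,2.8,0.017,0,0,-0.5,3.9,2.7,0.017,0,0,0,0,0,0,0,0]}}

```text
time: 29.35
position: [0.4578, 0.0775, 0.1505]
tool_rot: [-2.019, 0.384, 2.019]
ft_force: [1.1, -0.5, -0.2]
grip_width: 0.156
```

Request:
{"op": "step_arm", "data": {"increments": [0,4.35,-1.7,0.01,0,0,0,4.35,-1.7,0.01,0,0,0,4.3,-1.8,0.01,0,0,0,4.3,-1.8,0.01,0,0,0,4.3,-1.85,0.01,0,0,0,4.25,-1.9,0.01,0,0,0.7,4,-3.1,0.008,0,0,0.7,4,-3.1,0.008,0,0,0.7,4,-3.15,0.008,0,0,0.7,4,-3.2,0.008,0,0,0,0,0,0,0,0,0,0,0,0,0,0]}}

```text
time: 30.85
position: [0.5058, -0.3971, 0.1216]
tool_rot: [-1.964, 0.459, 1.966]
ft_force: [0.1, 0.9, -0.6]
grip_width: 0.159
```

Run:
```python
from h import *
st(); save('wrist','w12.png')
P=ctrl.camera_params('wrist')
for d in ctrl.silhouettes('wrist','rest')[:1]:
  m=d['pixels']; print(d['score'],m.sum(),fit(P,m,'rest',(.4964,-.394),True)); cv2.imwrite('pics/m12.png',m*255)
im=save('side','s10.png')
```

```text
t 30.85 p [ 0.5058 -0.3971  0.1216] phi -2.031 tilt [-0.0006  0.0016] F [ 0.1  0.9 -0.6] g 0.159
0.79 10538 (array([ 0.49659064, -0.39376377, -0.45869607]), np.float64(1.6379445683979166))[ WARN:0@8.556] global loadsave.cpp:1063 imwrite_ Unsupported depth image for selected encoder is fallbacked to CV_8U.
```

View pics/s10.png

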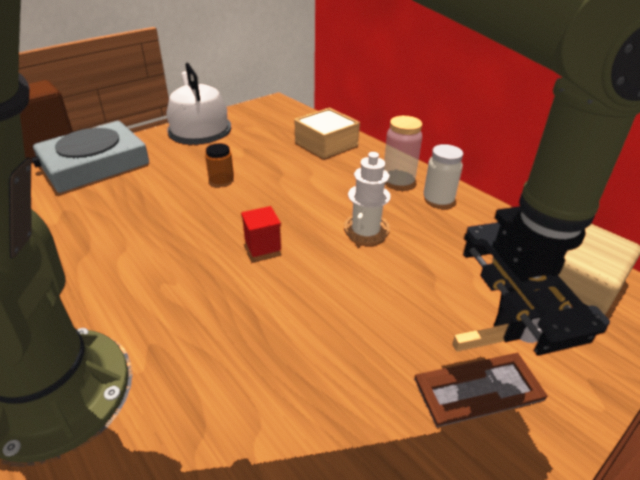

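View pics/w12.png

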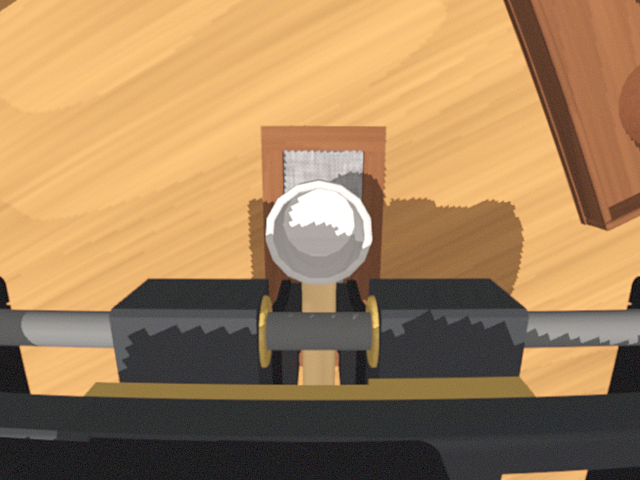

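Run:
```python
from h import *
s=ctrl.get_state(); R=Rn.from_rotvec(s['tool_rot']).as_matrix(); P=ctrl.camera_params('wrist')
T=lambda uv,z:(R.T@(atz(P,uv,z)-s['position'])*100)[1:].round(2)
for uv in [(262,127),(386,126),(284,150),(363,150),(264,200),(265,262),(384,262)]: print(uv,T(uv,.011))
print('cup',T((319,232),s['position'][2]-.0107+.028))
```

```text
(262, 127) [-3.82 -7.7 ]
(386, 126) [ 4.35 -7.76]
(284, 150) [-2.39 -6.2 ]
(363, 150) [ 2.87 -6.2 ]
(264, 200) [-3.83 -2.85]
(265, 262) [-3.91  1.59]
(384, 262) [4.57 1.59]
cup [-0.09 -3.51]
```

Request:
{"op": "step_arm", "data": {"increments": [3,0.3,0,0,0,0,3,0,0,0,0,0,2.5,0,0,0,0,0,1,0,0,0,0,0,0,0,0,0,0,0]}}

```text
time: 31.62
position: [0.5039, -0.4002, 0.0276]
tool_rot: [-1.965, 0.46, 1.966]
ft_force: [-0.9, 1.1, -0.1]
grip_width: 0.157
```

Run:
```python
from h import *
st(); save('wrist','w13.png');im=save('side','s11.png'); cv2.imwrite('pics/s11c.png',cv2.resize(im[300:440,400:600,::-1],None,fx=4,fy=4))
```

```text
t 31.62 p [ 0.5039 -0.4002  0.0276] phi -2.031 tilt [-0.0003  0.0003] F [-0.9  1.1 -0.1] g 0.157
```

View pics/s11c.png

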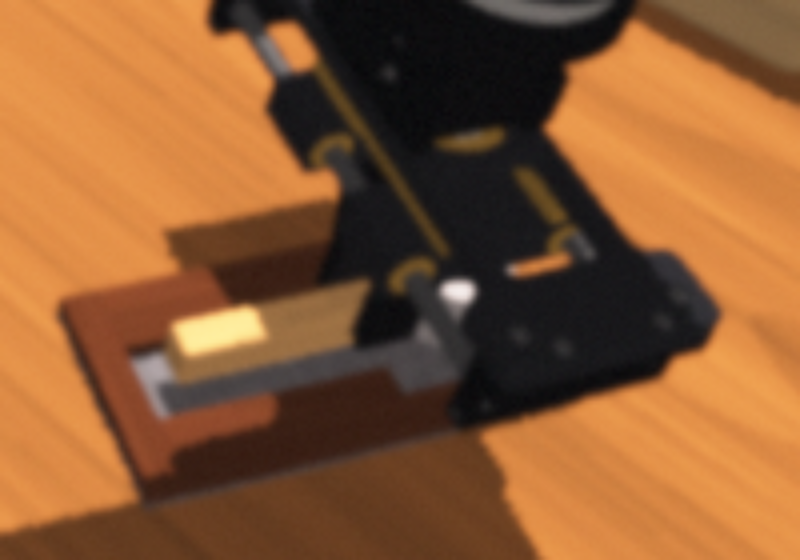

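View pics/w13.png

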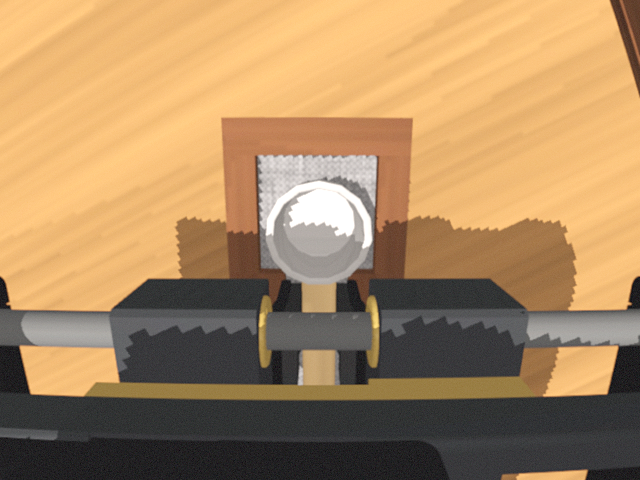

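Request:
{"op": "step_arm", "data": {"increments": [0.8,0,0,0,0,0,0.4,0,0,0,0,0,0.1,0,0,0,0,0,0,0,0,0,0,0]}}

```text
time: 32.22
position: [0.5037, -0.4009, 0.0144]
tool_rot: [-1.965, 0.461, 1.965]
ft_force: [0.7, -0.1, -0.4]
grip_width: 0.159
```

Request:
{"op": "step_arm", "data": {"increments": [0.05,0,0,0,0,0,0,0,0,0,0,0]}}

```text
time: 32.48
position: [0.5038, -0.401, 0.0142]
tool_rot: [-1.965, 0.462, 1.965]
ft_force: [0.5, 0.0, -0.7]
grip_width: 0.158
```

Request:
{"op": "step_arm", "data": {"increments": [0,0,0,0,0,0,0,0,0,0,0,0,0,0,0,0,0,0,-2,0,0,0,0,0,-4,0,0,0,0,0,-5,0,0,0,0,0,-5,0,0,0,0,0,0,0,0,0,0,0,0,0,0,0,0,0], "fingers": 50}}

```text
time: 33.6
position: [0.5037, -0.4009, 0.1748]
tool_rot: [-1.966, 0.462, 1.965]
ft_force: [-0.7, 0.2, -0.1]
grip_width: 0.501
```

Run:
```python
from h import *
st(); save('wrist','w14.png');im=save('side','s12.png'); cv2.imwrite('pics/s12c.png',cv2.resize(im[300:440,400:600,::-1],None,fx=4,fy=4))
cv2.imwrite('pics/s12d.png',cv2.resize(im[100:280,280:480,::-1],None,fx=3,fy=3))
P=ctrl.camera_params('wrist')
for d in ctrl.silhouettes('wrist','scoop')[:1]:
  m=d['pixels']; print(d['score'],m.sum(),fit(P,m,'scoop',(.496,-.395),True,.003))
P=ctrl.camera_params('side')
for n,z in [('lid',.125),('jar',0),('tin',0),('scoop',.003)]:
 for d in ctrl.silhouettes('side',n)[:1]:
  m=d['pixels']; print(n,d['score'],m.sum(),fit(P,m,n,dict(lid=(.643,-.004),jar=(.507,.376),tin=(.438,.089),scoop=(.496,-.395))[n],n in('tin','scoop'),z))
```

```text
t 33.6 p [ 0.5037 -0.4009  0.1748] phi -2.032 tilt [ 0.0006 -0.0006] F [-0.7  0.2 -0.1] g 0.501
0.93 3852 (array([ 0.49382318, -0.39463495,  5.82172652]), np.float64(0.05220923267541091))
lid 0.95 699 (array([ 0.64444867, -0.00356561]), np.float64(0.05186365858117441))
jar 0.81 986 (array([0.50746988, 0.37701714]), np.float64(0.0653565788295854))
tin 0.6 1629 (array([0.43996485, 0.08889801, 1.17695152]), np.float64(0.04342585989795986))
scoop 0.58 1479 (array([ 0.49543535, -0.39655541,  5.84208408]), np.float64(0.1138783105497291))
```

View pics/s12c.png

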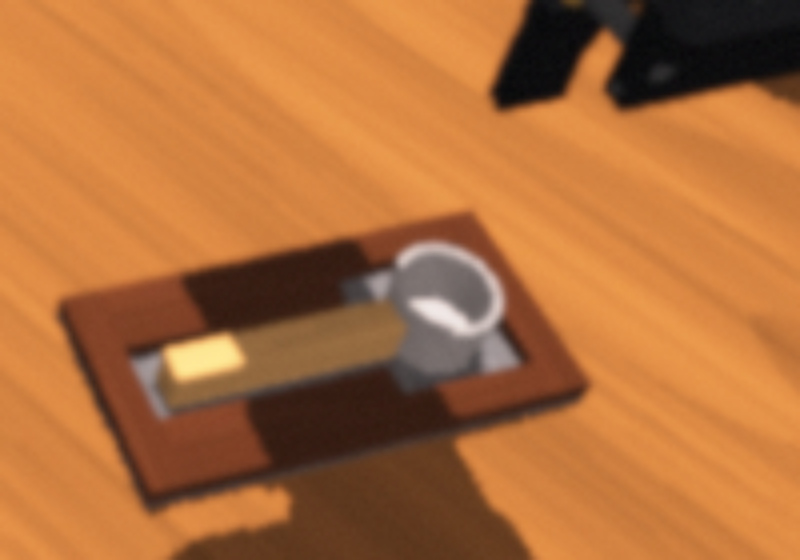

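View pics/s12d.png

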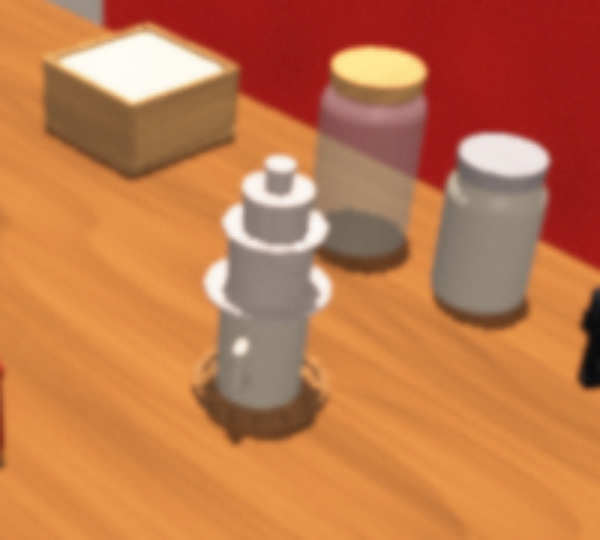

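View pics/w14.png

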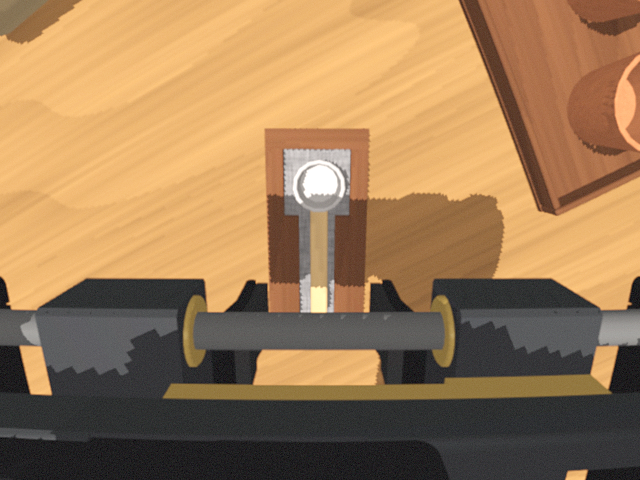

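Run:
```python
from h import *
print(ctrl.close_job()); st()
```

```text
the job is handed in; nothing more can be done
None
the job is handed in; nothing more can be done
```

I set the mug on the coaster, seated the filter pot on it, stood the press inside and put the lid on, in that order. Last, I laid the scoop in its cut-out. I handed the job in at about 34 s with the gripper open and clear of everything. The interface gave no verdict.

What the last pictures showed:
- **Stack:** it stands upright and centred on the coaster. The lid's outline fits its seated height, 125 mm above the table.
- **Seating:** the pot met clear resistance (5.4 N) at its expected height. The mug (2.9 N) and press (1.5 N) touched gently at theirs. The lid reached its seated height with almost no reading (0.8 N).
- **Scoop:** it lies flat in the cut-out, with clear space around it and the cup in the pocket. I released it about 0.5 mm above the floor, without feeling contact first. That it is fully down rests on the pictures.
- **Jar and tin:** still where they stood, to within about 1 mm of the first side-camera measurements.

Two checks were weaker or disagreed:
- The cameras differed by about 2 mm throughout, so I aligned each piece using the wrist camera.
- Outline fits failed or were off wherever the gripper or another piece hid part of the object. I left those out and judged from the pictures.

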